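Clamp a wooden blank in the stamping jig

ROBOT

A 6-joint arm with a two-finger parallel gripper is mounted at the origin on the work surface. World frame = base frame: x ahead of the robot, y to its left, z up, the work surface at z = 0. Lengths are in m, angles in degrees, forces in N, time in s.
With the tool pointing down it reaches from about 0.425 to 0.95 m from the base axis. Payload 14.7 kg.
Tool frame: the origin (TCP) lies midway between the tips of the shut fingers; the grasp point (between the pads) lies bot.grip_point_offset behind it (bot.grip_point_offset is the distance from the TCP to the grasp point, in m); z points along the fingers, y is the line along which they close (so a half turn about z gives the same grasp; the last joint's range is limited). The gripper opens to 85 mm and grips with 20 to 120 N. Pads are 22 mm wide; open, the fingers measure 114 mm over their backs; the gripper's body (76 mm by 85 mm) begins 54 mm behind the grasp point. The pads swing forward as they close: fully open they stand 13 mm farther back than shut.
Start: joints at [-67.701, 27.513, 91.461, -0, 61.026, -2.67], TCP at [0.274, -0.589, 0.231] pointing down, gripper open.
Joint ranges: [-157.49, 157.49], [-46.99, 117.5], [13.45, 153.17], [-89.5, 269.5], [5.16, 153.95], [-167.48, 167.48]. Speed limits (degrees/s): [108.29, 108.29, 136.94, 172.46, 172.46, 172.46].

INTERFACE

Orientations are given as a 3x3 rotation matrix whose columns are the frame's x, y, z axes.
In Python, from rig import state, optics, ticket, bot gives the robot as it stands.
- The arm moves only by the tool step_arm, never from a script. Its argument "commands" is a list of rows, each a list of 3 entries, a list of its own where there are three numbers: the turn, a rotation vector about the tool's x, y, z each as a share of 90 degrees, from -1 to 1, then the shift along the tool's x, y, z each as a share of 400 mm, from -1 to 1, then the opening, from -1 (shut) to 1 (fully open). In form: [[[wx, wy, wz], [x, y, z], gripper], ...]. A call has 1 to 5 rows; each row is the pose to reach, as a shift and turn from the pose commanded when the call began, along the tool's axes at that moment; what a row does not reach only later rows make up. A row lasts 1/8 s, in which the tool goes at most 62.5 mm and 10.7 degrees, less where a joint would pass 70% of its speed; a pose out of reach is approached as far as the arm can. A call with a number of a shift or a turn outside -1 to 1 is refused whole. A call with a gripper value outside its range is refused whole. The fingers move at their own pace and stop on an object; the grip force is fixed at half the most. Time passes only in rows, so rows that repeat a pose let the fingers close. It gives the time, the measured TCP pose, the force, the opening and the grip force at its end, in the units of the state.
- state(): the state, without advancing time (a new reading comes with each control period).
- optics.get_image(name): name is "scene" or "top" or "wrist"; returns a dict with "image" (400x640x3 uint8, red, green, blue), "mtx" (3x3 intrinsics, pixels), "xyz" and "attitude" of the camera in the world. Camera axes: x right, y down, z forward; pixel columns grow to the right and rows downward; lengths in m; the calibration is good to about 2 mm. The wrist camera is an equidistant fisheye: a pixel r from the principal point sees the ray r / f radians off the axis. A picture is of the moment at which its call begins. There is no depth.
- ticket.job_done(): hands the job in; it is judged then, once.
The state is a dict: "time": time; "joint_positions": joint angles; "joint_vel": joint speeds; "effort": joint torques, N m; "eef_pos": TCP position; "tool_rot": TCP orientation; "contact_force": force on the tool from outside, world axes, zero at the start; "ft_torque": the same for the moment, N m; "finger_gap": opening from 0.0 (shut) to 1.0 (fully open); "grip_force": force on a finger pad.
Only numpy, scipy, OpenCV 4.12 (cv2) and the standard library are available. Lean on these libraries where they do the work, as an engineer would, in place of code of your own. Each camera call takes 0.05 s, during which the arm holds its last target. There are 200 camera calls.

TASK

Slide the jig's jaw towards the rear fence until the wooden blank is held square and snug between the two. Then tighten the jaw's three captive knobs clockwise, each fully home to its end stop where its bar lies along the jaw: the middle one first, then the two outer ones in either order. Leave the ink pads, tins and other craft things where they are.

Things in the scene. Friction and masses are not known exactly. Their poses are not given: they have to be found in the camera images.
- jig: holding jig fixed to the table: plywood board 18 mm thick, sliding aluminium jaw on the robot's side, fixed aluminium rear fence 20 mm thick. Origin on the table, below the middle knob's place when the jaw is home; x points from jaw to fence (the sliding direction), y along the jaw to the left, z up. The board reaches from x = -165 to 170 and y = -285 to 270 mm
- fence_face (a point): middle of the top edge of the rear fence's face towards the jaw, 126 mm ahead of the jig's origin in its x, 52 mm above the table; axes as the jig's
- blank: loose rectangular wooden blank, 90 mm (its x) by 200 mm (its y), 22 mm thick, about 0.25 kg, lying on the board between jaw and fence, a little askew and clear of both. Origin at the centre of its underside, which is 18 mm above the table
- jaw (a joint): travel of the jaw towards the fence in m: 0 fully back, 0.090 with the blank square and snug between jaw and fence (empty it goes to 0.105). Stays where left, about 6 N of friction. The jaw is an aluminium bar 104 mm wide along the slide, 340 mm long, 20 to 56 mm above the table; the knobs stand in a row 36 mm from its fence side
- jaw_near_face (a point): middle of the upper edge of the jaw's face towards the robot (the face to push on), 56 mm above the table; moves with the jaw, 68 mm behind the row of knobs; axes as the jig's
- knob_left (a joint): turn of the left-hand (jig +y, 125 mm from the middle one) clamp knob in rad, growing clockwise seen from above; 0 loose, 1.5 = its tight end stop, where its bar lies along the jaw (along the jig's y). Takes about 0.1 N m and stays where left
- grip_left (a point): left knob: on its turning axis, at grip height, 91 mm above the table. The knob is a black bar grip 62 mm long (this point's x axis), 16 mm wide (its y) and 34 mm tall, from 70 to 104 mm above the table, on a round foot on the jaw; captive in the jaw, moves with it
- knob_middle (a joint): turn of the middle clamp knob in rad, growing clockwise seen from above; 0 loose, 1.5 = its tight end stop, where its bar lies along the jaw (along the jig's y). Takes about 0.1 N m and stays where left
- grip_middle (a point): middle knob: on its turning axis, at grip height, 91 mm above the table. The knob is a black bar grip 62 mm long (this point's x axis), 16 mm wide (its y) and 34 mm tall, from 70 to 104 mm above the table, on a round foot on the jaw; captive in the jaw, moves with it
- knob_right (a joint): turn of the right-hand (jig -y, 125 mm from the middle one) clamp knob in rad, growing clockwise seen from above; 0 loose, 1.5 = its tight end stop, where its bar lies along the jaw (along the jig's y). Takes about 0.1 N m and stays where left
- grip_right (a point): right knob: on its turning axis, at grip height, 91 mm above the table. The knob is a black bar grip 62 mm long (this point's x axis), 16 mm wide (its y) and 34 mm tall, from 70 to 104 mm above the table, on a round foot on the jaw; captive in the jaw, moves with it
- tin_on_jig: round metal ink tin, 72 mm across, 22 high, on the jig's board beyond the left end of the jaw; origin at the centre of its underside. Not part of the job
- pad_on_jig: square black ink pad, 76 x 76 x 24 mm, on the jig's board beyond the right end of the jaw; origin at the centre of its underside. Not part of the job
- dropper: small dropper bottle, 32 mm across, 75 high, standing on the jig's board beyond the right end of the jaw; origin at the centre of its underside. Not part of the job
- pad_left: square black ink pad, 76 x 76 x 24 mm, on the table to the left; origin at the centre of its underside. Not part of the job
- tin_right: round metal ink tin, 72 mm across, 22 high, on the table to the right; origin at the centre of its underside. Not part of the job
- acrylic_block: clear block, 100 x 90 x 22 mm, on the table to the right; origin at the centre of its underside. Not part of the job
- stamp: wooden hand stamp, foot 70 x 50 mm, 75 high with its handle, on the table to the left; origin at the centre of its underside. Not part of the job

How it is judged (in metres and radians):
On the way, in this order (a step that is already met when the one before it is completed fails the run):
1. the jaw holds the blank square against the fence, with all knobs still loose (value of joint jaw between 0.086 and 0.094 m and angle between the x axis of blank and the x axis of jig, either way round below 0.05 rad and value of joint each of knob_left, knob_middle, knob_right below 1 rad), for 0.2 s.
2. the middle knob is at its end stop while both outer knobs are still loose, the jaw still home (value of joint jaw between 0.086 and 0.094 m and angle between the x axis of blank and the x axis of jig, either way round below 0.05 rad and value of joint knob_middle above 1.38 rad and value of joint each of knob_left, knob_right below 1 rad), for 0.2 s.
At the end, for the whole second after the job is handed in: The jaw is within 4 mm of its place against the blank (0.090 m), the blank is square to the fence within 0.05 rad, within 4 mm of the fence and at rest, and all three knobs are within 0.12 rad of their end stops (value of joint jaw between 0.086 and 0.094 m and angle between the x axis of blank and the x axis of jig, either way round below 0.05 rad and value of joint each of knob_left, knob_middle, knob_right above 1.38 rad and x of blank in the frame of jig above 0.077 m and linear speed of blank below 0.02 m/s); the robot touches nothing.
It fails at once if a bystander (ink pad, tin, dropper bottle, clear block or stamp) is moved by more than 30 mm (distance of any of tin_on_jig, pad_on_jig, dropper, pad_left, tin_right, acrylic_block, stamp from where it was at the start of the episode above 0.03 m).
It also fails if it takes over 64 s, if anything falls off the work surface, if the arm or the gripper's body presses on something with over 40 N, if the wrist force passes 120 N, or if a joint passes its speed limit or range.

## Working session

There is one attempt and no reset: what is moved stays moved. The work goes in short steps, Python scripts to look and compute and a tool call to move; the robot and the scene stay as the last step left them, time stands still between calls to the robot, and variables do not carry over. Pictures are saved under pics/ and viewed, at most 10 in all, crops included, and the job is handed in when it is done.

Besides the shell and the picture viewer there is one more tool, called as name([rows], argument=value, ...), one row to a line, values as JSON. step_arm: Moves the arm, as the interface text tells. Its arguments: {"type":"object","properties":{"commands":{"type":"array"}},"required":["commands"]}

```bash
mkdir -p pics; ls; python3 - <<'E'
from rig import state, optics, ticket, bot
import cv2,numpy as np
s=state(); print(s['time'],s['eef_pos'],s['tool_rot'],bot.grip_point_offset)
for n in ['top','scene']:
    d=optics.get_image(n); cv2.imwrite(f'pics/{n}0.png',d['image'][:,:,::-1]); np.savez(f'pics/{n}0.npz',**d)
    print(n,d['mtx'],d['xyz'],d['attitude'])
E
```

```text
pics
0.0 [ 0.27424853 -0.58884219  0.23065468] [[ 9.06522966e-01  4.22156247e-01 -4.63944962e-04]
 [ 4.22156497e-01 -9.06522237e-01  1.15148144e-03]
 [ 6.55286572e-05 -1.23970175e-03 -9.99999229e-01]] 0.0187
top [[498.9292264    0.         322.76556714]
 [  0.         498.9292264  210.2223239 ]
 [  0.           0.           1.        ]] [0.19829031 0.02632844 1.79718579] [[-0.06280092 -0.97714345  0.2030929 ]
 [-0.99800818  0.06270445 -0.006916  ]
 [-0.0059769  -0.2031227  -0.97913505]]
scene [[494.04731692   0.         316.71569258]
 [  0.         494.04731692 197.14750361]
 [  0.           0.           1.        ]] [ 1.43989298 -0.19529321  1.23538982] [[ 0.25112351  0.7483778  -0.61389547]
 [ 0.96785096 -0.20343723  0.14791153]
 [-0.01419548 -0.63130338 -0.77540604]]
```

View pics/top0.png

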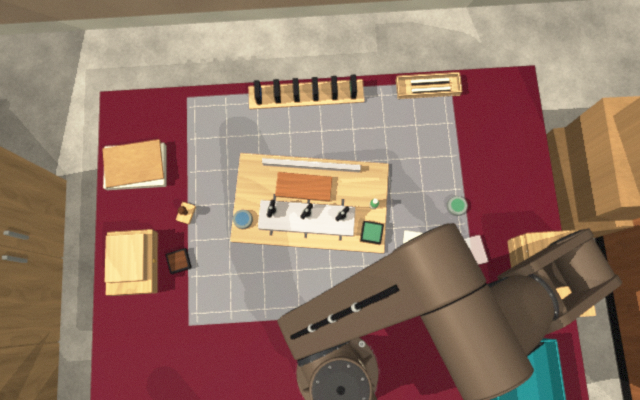

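View pics/scene0.png

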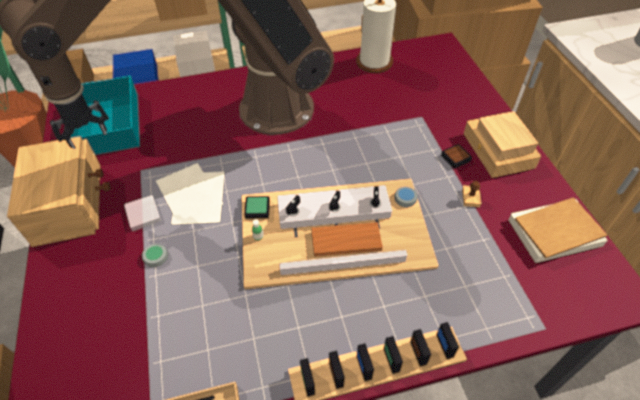

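The top view shows the board at about (231–389, 154–252), the jaw at rows 202–240, the fence at about (262–360, 160–170), and the knobs near (271,208), (307,210) and (342,213). The scene view agrees. Next I'll measure with masks.

```bash
cat > h.py <<'E'
import numpy as np,cv2
def ray(d,uv):
    uv=np.atleast_2d(uv).astype(float); K=d['mtx']
    r=np.c_[(uv[:,0]-K[0,2])/K[0,0],(uv[:,1]-K[1,2])/K[1,1],np.ones(len(uv))]
    return r@d['attitude'].T
def onz(d,uv,z):
    r=ray(d,uv); return (d['xyz']+r*((z-d['xyz'][2])/r[:,2])[:,None])[:,:2]
def rect(d,mask,z,n=1):
    out=[]
    cs=sorted(cv2.findContours(mask.astype(np.uint8),cv2.RETR_EXTERNAL,cv2.CHAIN_APPROX_NONE)[0],key=cv2.contourArea)[::-1][:n]
    for c in cs:
        p=onz(d,c[:,0],z).astype(np.float32); r=cv2.minAreaRect(p*1000)
        out.append((np.round(r[0],1),np.round(r[1],1),round(r[2],2),np.round(c[:,0].mean(0))))
    return out
E
python3 - <<'E'
from h import *
for n,roi in [('top',(225,150,395,256)),('scene',(235,175,440,290))]:
    d=dict(np.load(f'pics/{n}0.npz')); im=d['image']
    hsv=cv2.cvtColor(im,cv2.COLOR_RGB2HSV).astype(int); H,S,V=hsv[...,0],hsv[...,1],hsv[...,2]
    R=np.zeros(H.shape,bool); R[roi[1]:roi[3],roi[0]:roi[2]]=1
    al=R&(S<50)&(V>150)
    print(n,'alu'); 
    for r in rect(d,al,.056,3): print(r)
    for z in (.018,.04):
        bl=R&(H<14)&(S>120)&(V>90); print('blank',z,*rect(d,bl,z,2))
    bd=R&(H>8)&(H<25)&(S>60)&(V>140)
    big=cv2.morphologyEx((R&((S>60)|(V>0))&~((S<45)&(V<160))).astype(np.uint8),cv2.MORPH_OPEN,np.ones((3,3)))
    print('board',*rect(d,big,.018,1))
    bk=R&(V<70)
    for r in rect(d,bk,.104,5): print('black',r)
    x0,y0,x1,y1=roi
    cv2.imwrite(f'pics/{n}c.png',cv2.resize(im[y0-4:y1+4,x0-4:x1+4,::-1],None,fx=3.6,fy=3.6,interpolation=cv2.INTER_CUBIC))
E
```

```text
top alu
(array([594.8,  61.1]), array([618. , 385.3]), 86.28, array([303., 204.]))
(array([536.2,  75.1]), array([338.1, 108.8]), 82.71, array([306., 216.]))
(array([732.1,  48.3]), array([354.9,  23.9]), 82.32, array([311., 164.]))
blank 0.018 (array([661.9,  78.8]), array([201.9,  92.7]), 80.67, array([304., 186.]))
blank 0.04 (array([656.2,  78.2]), array([199.4,  91.6]), 80.67, array([304., 186.]))
board (array([603.8,  67.3]), array([595.2, 393.7]), 86.28, array([304., 204.]))
black (array([567.7, 188.1]), array([22.4, 59. ]), 71.19, array([272., 208.]))
black (array([549.3,  66.8]), array([22.3, 55.4]), 53.54, array([307., 211.]))
black (array([531.8, -54.8]), array([19.7, 54.7]), 41.74, array([343., 214.]))
black (array([ 434.5, -141.6]), array([66.6, 11.9]), 77.26, array([370., 241.]))
black (array([ 476.8, -117.9]), array([ 2.8, 46.5]), 76.16, array([362., 228.]))
scene alu
(array([552.5,  71.8]), array([336.5, 123.3]), 81.78, array([333., 207.]))
(array([439.4, -26.6]), array([370.1, 127.5]), 81.43, array([286., 184.]))
(array([606.5, 319.1]), array([131.2, 244.6]), 66.6, array([425., 200.]))
blank 0.018 (array([651.7,  81.2]), array([204.8, 106.1]), 80.11, array([346., 239.]))
blank 0.04 (array([665.9,  76.2]), array([201.1, 104.2]), 80.11, array([346., 239.]))
board (array([605.7,  68.2]), array([671.9, 422.1]), 74.73, array([348., 215.]))
black (array([552. , -54.5]), array([28.9, 65.7]), 67.89, array([293., 206.]))
black (array([ 535.6, -157.1]), array([66.1, 70.1]), 74.84, array([260., 212.]))
black (array([569.3,  66.7]), array([21.5, 65.7]), 69.47, array([335., 201.]))
black (array([600.5, 180.9]), array([20.4, 42. ]), 70.98, array([375., 200.]))
black (array([558.5, 199.9]), array([ 6. , 11.9]), 71.2, array([376., 189.]))
```

View pics/topc.png

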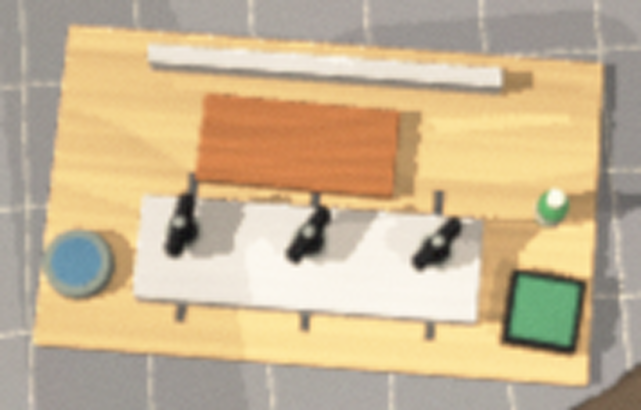

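The crop shows the jaw with three knobs, the blank between jaw and fence, the tin on the left, and the pad and dropper on the right. The jig yaw is about -7.4° and the jaw's near face is at about x=0.487, y=0.08. The jaw is already about 45 mm along its travel. I'll write a move planner and start moving.

```bash
cat >> h.py <<'E'
from scipy.spatial.transform import Rotation as Rn
def plan(s,pos,yaw):
    """row (turn, shift) from the present pose to TCP pos, tool down, tool x at yaw (deg)"""
    R=np.array(s['tool_rot']); c,n=np.cos(np.radians(yaw)),np.sin(np.radians(yaw))
    T=np.array([[c,n,0],[n,-c,0],[0,0,-1.]])
    w=np.degrees(Rn.from_matrix(R.T@T).as_rotvec())/90
    sh=R.T@(np.array(pos)-s['eef_pos'])/.4
    print('turn',np.round(w,4),'shift',np.round(sh,4),'mm',np.round(sh*400,1))
E
python3 - <<'E'
from h import *
from rig import state
s=state()
plan(s,(.52,-.25,.25),90); plan(s,(.50,.0,.25),120)
E
```

```text
turn [-6.000e-04 -4.000e-04 -7.226e-01] shift [ 0.9146 -0.5088 -0.0475] mm [ 365.8 -203.5  -19. ]
turn [-5.0000e-04 -6.0000e-04 -1.0559e+00] shift [ 1.133  -1.0965 -0.0469] mm [ 453.2 -438.6  -18.8]
```

step_arm([
  [[0, 0, -0.7], [0.9, -0.5, -0.06], -1],
  [[0, 0, -0.7], [0.9, -0.5, -0.06], -1],
  [[0, 0, -0.7], [0.9, -0.5, -0.06], -1],
  [[0, 0, -0.7], [0.9, -0.5, -0.06], -1],
  [[0, 0, -0.7], [0.9, -0.5, -0.06], -1],
])

```text
time: 0.72
eef_pos: [0.4585, -0.335, 0.2495]
tool_rot: [[0.19, 0.982, -0.0], [0.982, -0.19, 0.0], [0.0, -0.0, -1.0]]
contact_force: [1.2, -0.7, 0.2]
finger_gap: 0.0
grip_force: 0.0
```

```bash
python3 - <<'E'
from h import *
from rig import state
s=state(); print(s['time'],s['eef_pos'],s['joint_positions'])
plan(s,(.45,.06,.28),172.5)
E
```

```text
0.725 [ 0.45847823 -0.33498476  0.24949685] [-3.92132603e+01  1.98764989e+01  1.01237995e+02  1.49493460e-03
  5.88931493e+01 -2.82393779e+01]
turn [-0.0000e+00 -1.0000e-04 -1.0386e+00] shift [ 0.9654 -0.2088 -0.0762] mm [386.1 -83.5 -30.5]
```

step_arm([
  [[0, 0, -1], [0.96, -0.2, -0.08], -1],
  [[0, 0, -1], [0.96, -0.2, -0.08], -1],
  [[0, 0, -1], [0.96, -0.2, -0.08], -1],
  [[0, 0, -1], [0.96, -0.2, -0.08], -1],
  [[0, 0, -1], [0.96, -0.2, -0.08], -1],
])

```text
time: 1.35
eef_pos: [0.4548, -0.0234, 0.2751]
tool_rot: [[-0.679, 0.735, 0.0], [0.735, 0.679, 0.0], [-0.0, 0.0, -1.0]]
contact_force: [1.5, 1.1, 0.9]
finger_gap: -0.004
grip_force: 0.0
```

```bash
python3 - <<'E'
from h import *
from rig import state
s=state(); print(s['time'],s['eef_pos'],s['joint_positions'])
plan(s,(.45,.08,.28),172.5)
E
```

```text
1.35 [ 0.45480877 -0.02344076  0.27507158] [-6.76713567e+00  8.89528568e+00  1.12664960e+02  2.65239880e-03
  5.84271289e+01 -4.95011929e+01]
turn [ 1.000e-04  1.000e-04 -4.419e-01] shift [ 0.1981  0.1667 -0.0123] mm [79.2 66.7 -4.9]
```

step_arm([
  [[0, 0, -0.44], [0.2, 0.17, 0], -1],
  [[0, 0, -0.44], [0.2, 0.17, 0], -1],
  [[0, 0, -0.44], [0.2, 0.17, 0], -1],
  [[0, 0, -0.44], [0.2, 0.17, 0], -1],
  [[0, 0, -0.44], [0.2, 0.17, 0], -1],
])

```text
time: 1.98
eef_pos: [0.4513, 0.0797, 0.2747]
tool_rot: [[-0.99, 0.14, -0.0], [0.14, 0.99, -0.0], [0.0, -0.0, -1.0]]
contact_force: [-0.0, -0.3, 0.4]
finger_gap: -0.002
grip_force: 0.0
```

```bash
python3 - <<'E'
from h import *
from rig import state,optics
s=state(); print(s['time'],s['eef_pos'],s['joint_positions'])
d=optics.get_image('wrist'); cv2.imwrite('pics/w1.png',d['image'][:,:,::-1]); np.savez('pics/w1.npz',**d)
print(d['mtx'],d['xyz'],d['attitude'])
E
```

```text
1.975 [0.45128559 0.07974285 0.27473546] [ 6.22916137e+00  9.18629038e+00  1.12351706e+02  9.31175654e-04
  5.84842115e+01 -7.57477921e+01]
[[309.70691629   0.         312.96301236]
 [  0.         309.70691629 194.89813226]
 [  0.           0.           1.        ]] [0.37297109 0.09083441 0.41759554] [[ 1.40111389e-01  9.41662133e-01  3.06008540e-01]
 [ 9.90135746e-01 -1.33271258e-01 -4.32432307e-02]
 [ 6.16301628e-05  3.09048863e-01 -9.51046159e-01]]
```

View pics/w1.png

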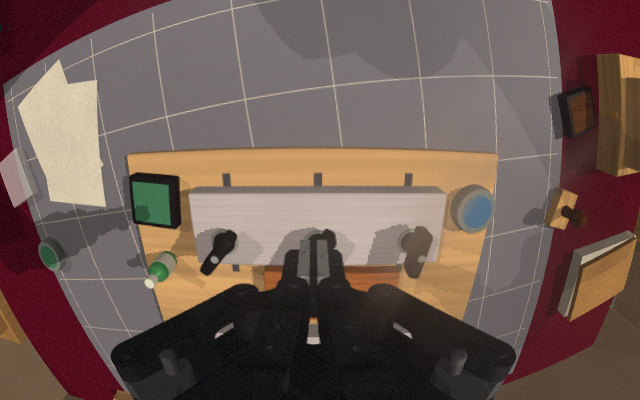

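The wrist view shows the jaw top with its near edge at row ~188 from (190,188) to (444,188). The left knob is at (416,248), the right at (218,250), and the middle one is partly behind the fingers at (320,240).

```bash
cat >> h.py <<'E'
def wz(d,uv,z):
    uv=np.atleast_2d(uv).astype(float); K=d['mtx']
    p=(uv-K[:2,2])/K[0,0]; r=np.linalg.norm(p,axis=1,keepdims=True)
    v=np.c_[p/r*np.sin(r),np.cos(r)]@d['attitude'].T
    return (d['xyz']+v*((z-d['xyz'][2])/v[:,2])[:,None])[:,:2]*1000
E
python3 - <<'E'
from h import *
d=dict(np.load('pics/w1.npz')); im=d['image']
hsv=cv2.cvtColor(im,cv2.COLOR_RGB2HSV).astype(int)
# brightness/saturation along columns to find near edge
U=np.r_[205:285:4,340:440:4]
al=(hsv[...,1]<60)&(hsv[...,2]>100)
near=[];top=[]
for u in U:
    v=np.flatnonzero(al[165:215,u])+165
    near.append(v[0])
    g=hsv[180:200,u,2]; top.append(180+np.argmax(np.diff(g)))
print(near,top)
P=wz(d,np.c_[U,np.array(top)+1],.056); 
vx,vy,x0,y0=cv2.fitLine(P.astype(np.float32),cv2.DIST_HUBER,0,.01,.01).ravel()
print('near edge dir deg',np.degrees(np.arctan2(vx,vy)),'pt',x0,y0, 'resid',np.std((P-[x0,y0])@[vy,-vx]))
print('board near edge',wz(d,[[128,153],[497,152]],.018))
row=al[230];print([int(np.flatnonzero(al[r,150:480])[0]+150) for r in(200,210,220,230)],[int(np.flatnonzero(al[r,150:470])[-1]+150) for r in(200,210,220,230)])
print('corners',wz(d,[[190,188],[444,188]],.056))
bk=(hsv[...,2]<45)
for roi in [(180,215,245,285),(395,215,440,285)]:
    m=np.zeros(bk.shape,np.uint8);m[roi[1]:roi[3],roi[0]:roi[2]]=bk[roi[1]:roi[3],roi[0]:roi[2]]
    c=max(cv2.findContours(m,cv2.RETR_EXTERNAL,cv2.CHAIN_APPROX_NONE)[0],key=cv2.contourArea)
    q=wz(d,c[:,0],.1).astype(np.float32); print(cv2.minAreaRect(q))
x0,y0=180,130
cv2.imwrite('pics/w1c.png',cv2.resize(im[130:300,110:510,::-1],None,fx=2,fy=2,interpolation=cv2.INTER_CUBIC))
E
```

```text
[np.int64(187), np.int64(187), np.int64(187), np.int64(187), np.int64(187), np.int64(187), np.int64(187), np.int64(187), np.int64(187), np.int64(187), np.int64(187), np.int64(187), np.int64(187), np.int64(187), np.int64(187), np.int64(187), np.int64(187), np.int64(187), np.int64(187), np.int64(187), np.int64(187), np.int64(187), np.int64(187), np.int64(187), np.int64(187), np.int64(187), np.int64(187), np.int64(187), np.int64(187), np.int64(187), np.int64(187), np.int64(187), np.int64(187), np.int64(187), np.int64(187), np.int64(187), np.int64(186), np.int64(186), np.int64(187), np.int64(187), np.int64(187), np.int64(187), np.int64(187), np.int64(187), np.int64(187)] [np.int64(192), np.int64(192), np.int64(193), np.int64(192), np.int64(192), np.int64(192), np.int64(192), np.int64(192), np.int64(192), np.int64(192), np.int64(192), np.int64(192), np.int64(192), np.int64(192), np.int64(192), np.int64(192), np.int64(192), np.int64(192), np.int64(192), np.int64(192), np.int64(192), np.int64(192), np.int64(192), np.int64(192), np.int64(192), np.int64(192), np.int64(192), np.int64(192), np.int64(192), np.int64(192), np.int64(192), np.int64(192), np.int64(192), np.int64(192), np.int64(192), np.int64(192), np.int64(192), np.int64(192), np.int64(192), np.int64(192), np.int64(192), np.int64(192), np.int64(192), np.int64(192), np.int64(192)]
near edge dir deg 8.048111 pt 487.66843 80.51734 resid 0.19150451543426367
board near edge [[ 398.52699763 -189.49747251]
 [ 473.64554921  351.39435835]]
[189, 190, 192, 194] [469, 469, 463, 469]
corners [[457.90274514 -80.97252452]
 [503.81753838 243.96694344]]
((533.1744384765625, -47.616798400878906), (23.89459991455078, 72.84635162353516), 51.86962890625)Traceback (most recent call last):
  File "<stdin>", line 22, in <module>
ValueError: max() iterable argument is empty
```

step_arm([
  [[0, 0, 0], [0, 0, 0.59], -1],
  [[0, 0, 0], [0, 0, 0.59], -1],
  [[0, 0, 0], [0, 0, 0.59], -1],
  [[0, 0, 0], [0, 0, 0.59], -1],
  [[0, 0, 0], [0, 0, 0.59], -1],
])

```text
time: 2.65
eef_pos: [0.449, 0.0791, 0.0364]
tool_rot: [[-0.99, 0.142, -0.007], [0.142, 0.99, -0.001], [0.006, -0.002, -1.0]]
contact_force: [0.4, -0.1, 0.7]
finger_gap: -0.001
grip_force: 0.0
```

step_arm([
  [[0, 0, 0], [-0.04, 0, 0], -1],
  [[0, 0, 0], [-0.06, 0, 0], -1],
  [[0, 0, 0], [-0.08, 0, 0], -1],
  [[0, 0, 0], [-0.1, 0, 0], -1],
  [[0, 0, 0], [-0.12, 0, 0], -1],
])

```text
time: 3.28
eef_pos: [0.4995, 0.073, 0.0407]
tool_rot: [[-0.99, 0.14, 0.001], [0.14, 0.99, 0.0], [-0.001, 0.0, -1.0]]
contact_force: [-8.5, 3.9, 5.1]
finger_gap: -0.001
grip_force: 4.2
```

```bash
python3 - <<'E'
from h import *
from rig import state,optics
s=state(); print(s['time'],s['eef_pos'],s['contact_force'])
d=optics.get_image('top'); np.savez('pics/t1.npz',**d); im=d['image']
hsv=cv2.cvtColor(im,cv2.COLOR_RGB2HSV).astype(int)
a=np.radians(-8.05); X=np.array([np.cos(a),np.sin(a)]); Y=np.array([-X[1],X[0]]); O=np.array([487.7,80.5])
def jig(p): p=p*1000-O; return np.c_[p@X,p@Y]
R=np.zeros(im.shape[:2],bool); R[150:256,225:395]=1
H,S,V=hsv[...,0],hsv[...,1],hsv[...,2]
vv,uu=np.nonzero(R&(S<50)&(V>140)); q=jig(onz(d,np.c_[uu,vv],.052))
for y in range(-120,140,30):
    k=(abs(q[:,1]-y)<8)&(q[:,0]>150); k2=(abs(q[:,1]-y)<8)&(q[:,0]<170)
    print(y,'fence x',np.round(np.percentile(q[k,0],[2,98]),1),'jaw far',np.round(q[k2,0].max(),1))
m=R&(H<14)&(S>120)&(V>90)
c=max(cv2.findContours(m.astype(np.uint8),cv2.RETR_EXTERNAL,cv2.CHAIN_APPROX_NONE)[0],key=cv2.contourArea)
q=jig(onz(d,c[:,0],.04)).astype(np.float32); print('blank in jig',cv2.minAreaRect(q),q.min(0),q.max(0))
E
```

```text
3.275 [0.49951383 0.07295746 0.04065202] [-8.51700375  3.93026406  5.07866089]
-120 fence x [239.4 312.2] jaw far 127.7
-90 fence x [237.2 310. ] jaw far 125.5Traceback (most recent call last):
  File "<stdin>", line 13, in <module>
    return umr_maximum(a, axis, None, out, keepdims, initial, where)
ValueError: zero-size array to reduction operation maximum which has no identity
```

step_arm([
  [[0, 0, 0], [-0.01, 0, 0], -1],
  [[0, 0, 0], [-0.02, 0, 0], -1],
  [[0, 0, 0], [-0.03, 0, 0], -1],
  [[0, 0, 0], [-0.03, 0, 0], -1],
])

```text
time: 3.82
eef_pos: [0.5115, 0.0712, 0.0403]
tool_rot: [[-0.99, 0.14, 0.001], [0.14, 0.99, 0.0], [-0.001, 0.0, -1.0]]
contact_force: [-4.4, 0.8, 2.9]
finger_gap: 0.002
grip_force: 2.1
```

```bash
cat > m.py <<'E'
from h import *
from rig import state,optics
s=state(); print(s['time'],s['eef_pos'],s['contact_force'])
d=optics.get_image('top'); im=d['image']; cv2.imwrite('pics/t.png',im[:,:,::-1])
hsv=cv2.cvtColor(im,cv2.COLOR_RGB2HSV).astype(int)
a=np.radians(-8.05); X=np.array([np.cos(a),np.sin(a)]); Y=np.array([-X[1],X[0]]); O=np.array([487.7,80.5])
def jig(p): p=p*1000-O; return np.c_[p@X,p@Y]
R=np.zeros(im.shape[:2],bool); R[150:256,225:395]=1
H,S,V=hsv[...,0],hsv[...,1],hsv[...,2]
m=R&(H<14)&(S>120)&(V>90)
c=max(cv2.findContours(m.astype(np.uint8),cv2.RETR_EXTERNAL,cv2.CHAIN_APPROX_NONE)[0],key=cv2.contourArea)
q=jig(onz(d,c[:,0],.04)).astype(np.float32); print('blank in jig',cv2.minAreaRect(q),q.min(0),q.max(0))
vv,uu=np.nonzero(R&(S<50)&(V>140)); q=jig(onz(d,np.c_[uu,vv],.052))
for y in range(-150,180,30):
    k=(abs(q[:,1]-y)<8)&(q[:,0]>190)&(q[:,0]<275); k2=(abs(q[:,1]-y)<8)&(q[:,0]<190)
    print(y,[float(round(f,1)) if len(f:=[]) else None for _ in ()],np.round(np.percentile(q[k,0],[3,97]),1) if k.any() else '',np.round(q[k2,0].max(),1) if k2.any() else '')
E
sed -i 's/\[float(round(f,1)).*for _ in ()\],//' m.py; python3 m.py
```

```text
3.825 [0.51150812 0.07118431 0.04028904] [-4.35078468  0.76758493  2.86432556]
blank in jig ((188.25216674804688, 22.5223388671875), (78.72779083251953, 197.12847900390625), 0.008308298885822296) [148.90213 -76.04649] [227.62907 121.08803]
-150 [237.7 257.2] 137.5
-120 [239.3 258.8] 138.5
-90 [237.1 259.8] 136.6
-60 [238.6 257.9] 
-30 [236.2 259.4] 
0 [237.7 257.2] 
30 [238.7 259.4] 
60 [237.1 260. ] 
90 [238.6 258. ] 
120 [236.4 259.5] 83.0
150 [237.7 257.3] 136.9
```

step_arm([
  [[0, 0, 0], [-0.008, 0, 0], -1],
  [[0, 0, 0], [-0.015, 0, 0], -1],
  [[0, 0, 0], [-0.015, 0, 0], -1],
])

```text
time: 4.25
eef_pos: [0.517, 0.0704, 0.0398]
tool_rot: [[-0.99, 0.139, 0.0], [0.139, 0.99, 0.0], [-0.0, 0.0, -1.0]]
contact_force: [-5.5, 0.1, 3.7]
finger_gap: 0.002
grip_force: 2.5
```

step_arm([
  [[0, 0, 0], [-0.005, 0, 0], -1],
  [[0, 0, 0], [-0.005, 0, 0], -1],
])

```text
time: 4.5
eef_pos: [0.5188, 0.0701, 0.0397]
tool_rot: [[-0.99, 0.139, 0.0], [0.139, 0.99, 0.0], [-0.0, 0.0, -1.0]]
contact_force: [-6.2, 0.8, 3.5]
finger_gap: -0.001
grip_force: 2.9
```

step_arm([
  [[0, 0, 0], [-0.005, 0, 0], -1],
  [[0, 0, 0], [-0.005, 0, 0], -1],
])

```text
time: 4.75
eef_pos: [0.5208, 0.0698, 0.0397]
tool_rot: [[-0.99, 0.139, 0.0], [0.139, 0.99, 0.0], [-0.0, 0.0, -1.0]]
contact_force: [-5.9, 1.1, 3.3]
finger_gap: -0.001
grip_force: 2.9
```

```bash
python3 m.py
```

```text
4.75 [0.52076987 0.06984796 0.03970442] [-5.85198601  1.07031227  3.31760595]
blank in jig ((199.47998046875, 22.650352478027344), (197.30303955078125, 77.69142150878906), 89.6557388305664) [160.06396 -76.0394 ] [237.88017 121.08298]
-150 [237.7 257.2] 148.3
-120 [239.3 258.8] 146.4
-90 [237.1 259.8] 147.6
-60 [238.6 257.9] 
-30 [239.9 259.5] 
0 [238.2 257.3] 
30 [239.3 259.5] 
60 [240.8 260.2] 
90 [238.6 259.2] 
120 [238.9 259.5] 94.2
150 [237.7 257.3] 147.5
```

step_arm([
  [[0, 0, 0], [-0.003, 0, 0], -1],
  [[0, 0, 0], [-0.003, 0, 0], -1],
])

```text
time: 5.05
eef_pos: [0.5218, 0.0697, 0.0397]
tool_rot: [[-0.99, 0.139, -0.0], [0.139, 0.99, 0.0], [0.0, 0.0, -1.0]]
contact_force: [-5.4, 1.6, 4.6]
finger_gap: -0.001
grip_force: 3.2
```

step_arm([
  [[0, 0, 0], [-0.003, 0, 0], -1],
  [[0, 0, 0], [-0.003, 0, 0], -1],
])

```text
time: 5.3
eef_pos: [0.523, 0.0695, 0.0397]
tool_rot: [[-0.99, 0.139, -0.0], [0.139, 0.99, 0.0], [0.0, 0.0, -1.0]]
contact_force: [-6.6, 0.8, 3.8]
finger_gap: -0.001
grip_force: 3.2
```

step_arm([
  [[0, 0, 0], [-0.003, 0, 0], -1],
  [[0, 0, 0], [-0.003, 0, 0], -1],
])

```text
time: 5.55
eef_pos: [0.5231, 0.0695, 0.0396]
tool_rot: [[-0.99, 0.139, -0.002], [0.139, 0.99, 0.0], [0.002, -0.0, -1.0]]
contact_force: [-10.7, 2.4, 7.5]
finger_gap: -0.003
grip_force: 5.8
```

step_arm([
  [[0, 0, 0], [-0.003, 0, 0], -1],
  [[0, 0, 0], [-0.003, 0, 0], -1],
])

```text
time: 5.8
eef_pos: [0.5231, 0.0694, 0.0395]
tool_rot: [[-0.99, 0.139, -0.004], [0.139, 0.99, 0.0], [0.004, -0.001, -1.0]]
contact_force: [-16.9, 4.1, 12.0]
finger_gap: 0.0
grip_force: 8.5
```

step_arm([
  [[0, 0, 0], [-0.002, 0, 0], -1],
  [[0, 0, 0], [0.06, 0, 0], -1],
  [[0, 0, 0], [0.12, 0, 0], -1],
  [[0, 0, 0], [0.12, 0, -0.15], -1],
  [[0, 0, 0], [0.12, 0, -0.3], 1],
])

```text
time: 6.42
eef_pos: [0.4783, 0.0759, 0.161]
tool_rot: [[-0.99, 0.139, 0.001], [0.139, 0.99, 0.0], [-0.001, 0.0, -1.0]]
contact_force: [1.4, 0.1, -0.1]
finger_gap: 0.201
grip_force: 0.0
```

step_arm([
  [[0, 0, 0.1], [0.1, 0, -0.25], 1],
  [[0, 0, 0.1], [0.1, 0, -0.25], 1],
  [[0, 0, 0.1], [0.1, 0, -0.25], 1],
  [[0, 0, 0.1], [0.1, 0, -0.25], 1],
])

```text
time: 6.92
eef_pos: [0.4389, 0.0814, 0.2594]
tool_rot: [[-0.956, 0.292, 0.002], [0.292, 0.956, 0.0], [-0.002, 0.001, -1.0]]
contact_force: [0.8, -0.1, 0.2]
finger_gap: 1.001
grip_force: 0.0
```

```bash
python3 m.py; python3 - <<'E'
from h import *
from rig import state,optics
s=state(); print(s['time'],s['eef_pos'],s['contact_force'])
ims=[]
for n in('wrist','top','scene'):
    d=optics.get_image(n); np.savez(f'pics/{n}2.npz',**d); ims.append(d['image'][:,:,::-1])
top=cv2.resize(ims[1][150:256,225:395],(400,250),interpolation=cv2.INTER_CUBIC)
sc=cv2.resize(ims[2][175:290,230:445],(400,214),interpolation=cv2.INTER_CUBIC)
out=np.zeros((600,800,3),np.uint8); out[:250,:400]=top; out[:214,400:]=sc
out[250:600,80:720]=ims[0][50:400]
cv2.imwrite('pics/mix2.png',out)
E
```

```text
6.925 [0.43891224 0.08143126 0.25941357] [ 0.83507054 -0.09697467  0.24461305]
blank in jig ((197.85845947265625, 22.143905639648438), (83.57233428955078, 198.03213500976562), 0.10246403515338898) [156.05911 -76.87874] [239.73036 121.09304]
-150 [237.7 257.2] 148.6
-120 [239.3 258.8] 150.1
-90 [237.1 259.5] 150.5
-60 [242.3 257.9] 149.1
-30 [240.4 259.5] -60.0
0 [241.4 257.3] -58.6
30 [243.  258.9] 148.8
60 [240.8 257.8] 147.5
90 [242.3 258. ] 149.0
120 [238.7 259.2] 146.5
150 [237.7 257.3] 148.0
6.975 [0.4386     0.08138374 0.2587063 ] [-0.46926988  0.66903684 -1.27307154]
```

View pics/mix2.png

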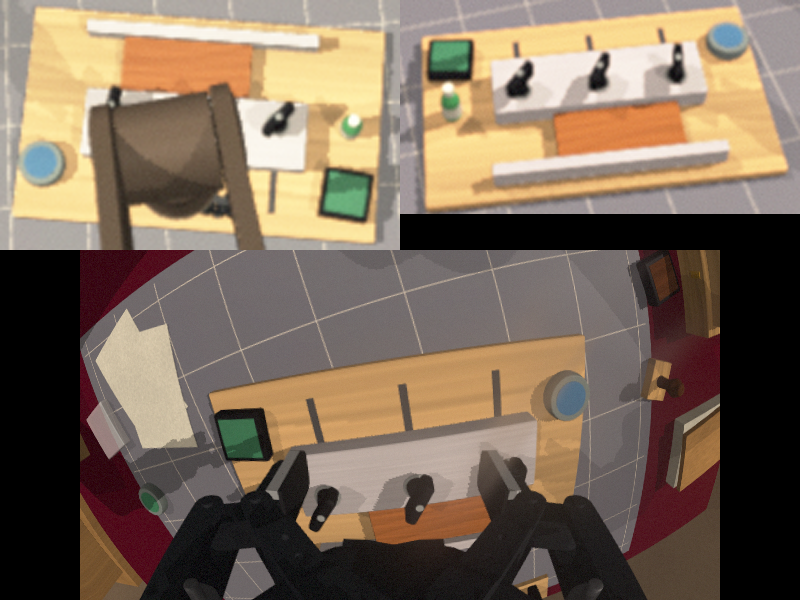

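The wrist view shows the blank snug between jaw and fence, with no gap. The knobs sit at mix (420,497), (325,505) and (517,470). I'll put the wrist camera above the knob row for a clean look.

```bash
python3 - <<'E'
from h import *
from rig import state
plan(state(),(.68,.055,.25),172)
E
```

```text
turn [-0.0003 -0.001  -0.1002] shift [-0.5972  0.1139  0.019 ] mm [-238.9   45.6    7.6]
```

step_arm([
  [[0, 0, -0.1], [-0.6, 0.11, 0], 1],
  [[0, 0, -0.1], [-0.6, 0.11, 0], 1],
  [[0, 0, -0.1], [-0.6, 0.11, 0], 1],
  [[0, 0, -0.1], [-0.6, 0.11, 0], 1],
  [[0, 0, -0.1], [-0.6, 0.11, 0], 1],
])

```text
time: 7.75
eef_pos: [0.6837, 0.0525, 0.2563]
tool_rot: [[-0.99, 0.14, -0.001], [0.14, 0.99, -0.0], [0.001, -0.0, -1.0]]
contact_force: [-0.7, 0.1, -0.1]
finger_gap: 0.998
grip_force: 0.0
```

```bash
python3 - <<'E'
from h import *
from rig import state,optics
s=state(); print(s['time'],s['eef_pos'])
d=optics.get_image('wrist'); np.savez('pics/w3.npz',**d); im=d['image']; print(d['xyz'])
cv2.imwrite('pics/w3.png',cv2.resize(im[100:330,120:520,::-1],None,fx=2,fy=2,interpolation=cv2.INTER_CUBIC))
E
```

```text
7.75 [0.68370077 0.05254082 0.25625645]
[0.60551985 0.06368484 0.39917476]
```

View pics/w3.png

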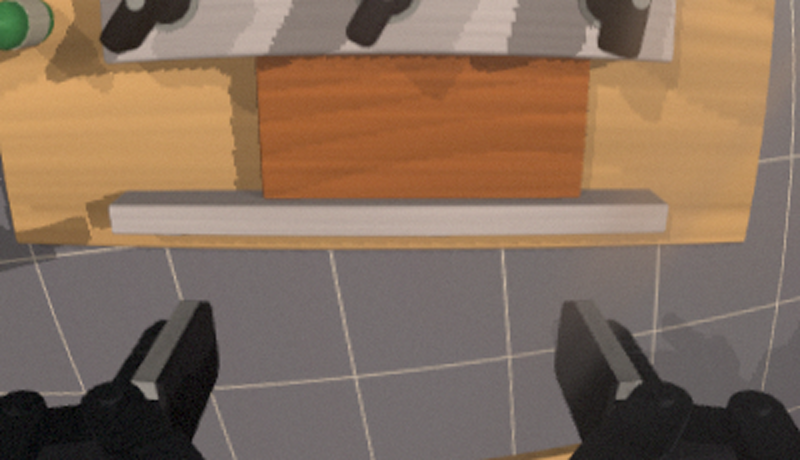

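This shows the blank flush to both the jaw and the fence, with the knobs at the top edge of the crop. I'll view the strip with the knobs.

```bash
python3 - <<'E'
from h import *
d=dict(np.load('pics/w3.npz')); im=d['image']
cv2.imwrite('pics/w3b.png',cv2.resize(im[50:140,150:470,::-1],None,fx=2.5,fy=2.5,interpolation=cv2.INTER_CUBIC))
V=im.max(2)
m=np.zeros(V.shape,np.uint8); m[60:140,160:460]=(V[60:140,160:460]<70)
m=cv2.morphologyEx(m,cv2.MORPH_OPEN,np.ones((3,3)))
for c in cv2.findContours(m,cv2.RETR_EXTERNAL,cv2.CHAIN_APPROX_NONE)[0]:
    if cv2.contourArea(c)>80:
        r=cv2.minAreaRect(wz(d,c[:,0],.104).astype(np.float32)); print(np.round(c[:,0].mean(0)),np.round(r[0],1),np.round(r[1],1),round(r[2],1))
E
```

```text
[425.  98.] [616.5 169.2] [18.7 51.2] 74.2
[195. 101.] [589.9 -50.5] [31.3 62.8] 42.5
[314.  93.] [603.1  63.8] [23.5 55.5] 55.9
```

View pics/w3b.png

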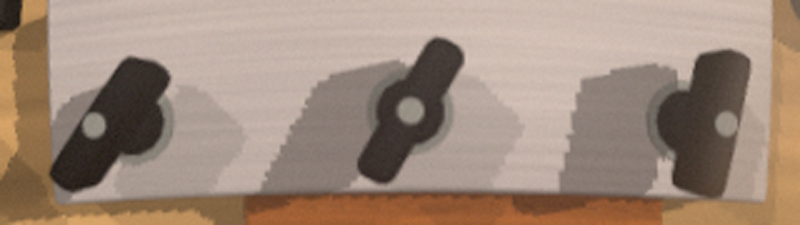

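The strip shows each knob's bar and its hub dot: right dot (93,124), middle (410,110), left (726,123).

```bash
python3 - <<'E'
from h import *
d=dict(np.load('pics/w3.npz'))
f=lambda p: np.array(p)/2.5+[150,50]-.3
for n,c,a,b in [('mid',(410,110),(447,45),(376,178)),('right',(93,124),(152,64),(70,185)),('left',(726,123),(729,55),(703,192))]:
    C,A,B=wz(d,f([c,a,b]),.104); print(n,C,(A+B)/2,np.linalg.norm(B-A),np.degrees(np.arctan2(*(B-A)[::-1])))
E
```

```text
mid [601.67063405  64.86825181] [602.20728373  65.25229757] 57.453783699596286 -35.73701987237083
right [584.06131885 -59.45621985] [586.08260306 -52.59072628] 59.31971206162903 -47.512334715653296
left [618.88187351 189.01321082] [618.71831112 184.93290271] 56.77807804363172 -17.2746244244563
```

```bash
python3 - <<'E'
from h import *
from rig import state
plan(state(),(.6015,.065,.18),144.3)
E
```

```text
turn [-0.0007 -0.0016  0.3073] shift [0.2018 0.002  0.1917] mm [80.7  0.8 76.7]
```

step_arm([
  [[0, 0, 0.307], [0.202, 0.002, 0.19], 1],
  [[0, 0, 0.307], [0.202, 0.002, 0.19], 1],
  [[0, 0, 0.307], [0.202, 0.002, 0.19], 1],
  [[0, 0, 0.307], [0.202, 0.002, 0.19], 1],
  [[0, 0, 0.307], [0.202, 0.002, 0.19], 1],
])

```text
time: 8.43
eef_pos: [0.601, 0.0654, 0.1833]
tool_rot: [[-0.814, 0.58, 0.001], [0.58, 0.814, 0.0], [-0.0, 0.0, -1.0]]
contact_force: [0.3, 0.1, 0.5]
finger_gap: 1.0
grip_force: 0.0
```

```bash
python3 - <<'E'
from h import *
from rig import state
plan(state(),(.6015,.065,.073),144.3)
E
```

```text
turn [0.0002 0.0003 0.0025] shift [-0.0015 -0.0003  0.2756] mm [-6.000e-01 -1.000e-01  1.103e+02]
```

step_arm([
  [[0, 0, 0], [0, 0, 0.14], 1],
  [[0, 0, 0], [0, 0, 0.24], 1],
  [[0, 0, 0], [0, 0, 0.274], 1],
  [[0, 0, 0], [0, 0, 0.274], 1],
])

```text
time: 8.93
eef_pos: [0.601, 0.0654, 0.0733]
tool_rot: [[-0.813, 0.582, -0.001], [0.582, 0.813, -0.0], [0.0, -0.0, -1.0]]
contact_force: [-0.1, -0.3, 0.8]
finger_gap: 1.002
grip_force: 0.0
```

step_arm([
  [[0, 0, 0], [0, 0, 0], -1],
  [[0, 0, 0], [0, 0, 0], -1],
  [[0, 0, 0], [0, 0, 0], -1],
  [[0, 0, 0], [0, 0, 0], -1],
  [[0, 0, 0], [0, 0, 0], -1],
])

```text
time: 9.55
eef_pos: [0.6013, 0.0654, 0.0739]
tool_rot: [[-0.813, 0.583, 0.001], [0.583, 0.813, 0.0], [-0.001, 0.001, -1.0]]
contact_force: [-1.2, 0.8, 8.1]
finger_gap: 0.175
grip_force: 57.8
```

step_arm([
  [[0, 0, 0.1], [0, 0, 0], -1],
  [[0, 0, 0.2], [0, 0, 0], -1],
  [[0, 0, 0.3], [0, 0, 0], -1],
  [[0, 0, 0.4], [0, 0, 0], -1],
  [[0, 0, 0.5], [0, 0, 0], -1],
])

```text
time: 10.18
eef_pos: [0.6019, 0.0658, 0.0739]
tool_rot: [[-0.158, 0.987, 0.002], [0.987, 0.158, 0.0], [0.0, 0.002, -1.0]]
contact_force: [3.1, 5.7, 4.2]
finger_gap: 0.18
grip_force: 57.8
```

```bash
cat > st.py <<'E'
from h import *
from rig import state
s=state(); R=s['tool_rot']; print(s['time'],np.round(s['eef_pos'],4),'yaw',np.degrees(np.arctan2(R[1][0],R[0][0])),np.round(s['contact_force'],1),np.round(s['ft_torque'],2),s['finger_gap'],s['grip_force'],s['joint_positions'][5])
E
python3 st.py
```

```text
10.175 [0.6019 0.0658 0.0739] yaw 99.07661716281811 [3.1 5.7 4.2] [ 0.65 -0.42  0.13] 0.18030732883683015 57.841402888298035 -5.7411457281834
```

step_arm([
  [[0, 0, 0.08], [0, 0, 0], -1],
  [[0, 0, 0.16], [0, 0, 0], -1],
  [[0, 0, 0.2], [0, 0, 0], -1],
  [[0, 0, 0.22], [0, 0, 0], -1],
  [[0, 0, 0.22], [0, 0, 0], -1],
])

```text
time: 10.8
eef_pos: [0.6022, 0.0655, 0.074]
tool_rot: [[0.18, 0.984, 0.003], [0.984, -0.18, -0.0], [0.0, 0.003, -1.0]]
contact_force: [5.1, 0.9, 5.6]
finger_gap: 0.174
grip_force: 65.5
```

```bash
python3 st.py
```

```text
10.8 [0.6022 0.0655 0.074 ] yaw 79.6258655063469 [5.1 0.9 5.6] [ 0.16 -0.74  1.18] 0.17367616089666835 65.47502160072327 13.738925476512794
```

step_arm([
  [[0, 0, -0.02], [0, 0, 0], 1],
  [[0, 0, -0.02], [0, 0, 0], 1],
  [[0, 0, -0.02], [0, 0, 0], 1],
  [[0, 0, -0.02], [0, 0, -0.1], 1],
  [[0, 0, -0.02], [0, 0, -0.25], 1],
])

```text
time: 11.42
eef_pos: [0.5994, 0.0653, 0.1728]
tool_rot: [[0.15, 0.989, -0.004], [0.989, -0.15, -0.0], [-0.001, -0.004, -1.0]]
contact_force: [0.5, 0.9, 0.8]
finger_gap: 1.001
grip_force: 0.0
```

```bash
python3 st.py; python3 - <<'E'
from h import *
from rig import state
plan(state(),(.6189,.189,.18),162.7)
E
```

```text
11.425 [0.5994 0.0653 0.1728] yaw 81.34859827391831 [0.5 0.9 0.8] [ 0.01 -0.04 -0.01] 1.0008979755849825 0.0 11.981198093809061
turn [-0.0025 -0.0014 -0.9039] shift [ 0.3131  0.0015 -0.0184] mm [125.3   0.6  -7.3]
```

step_arm([
  [[0, 0, -0.9], [0.31, 0, -0.02], 1],
  [[0, 0, -0.9], [0.31, 0, -0.02], 1],
  [[0, 0, -0.9], [0.31, 0, -0.02], 1],
  [[0, 0, -0.9], [0.31, 0, -0.02], 1],
  [[0, 0, -0.9], [0.31, 0, -0.02], 1],
])

```text
time: 12.05
eef_pos: [0.6191, 0.1882, 0.181]
tool_rot: [[-0.713, 0.702, -0.001], [0.702, 0.713, -0.0], [0.0, -0.001, -1.0]]
contact_force: [-0.0, 0.3, 0.0]
finger_gap: 0.998
grip_force: 0.0
```

```bash
python3 - <<'E'
from h import *
from rig import state,optics
plan(state(),(.6189,.189,.17),162.7)
d=optics.get_image('wrist'); np.savez('pics/w4.npz',**d); cv2.imwrite('pics/w4.png',d['image'][:,:,::-1])
E
```

```text
turn [-3.000e-04 -3.000e-04 -3.028e-01] shift [0.0018 0.001  0.0275] mm [ 0.7  0.4 11. ]
```

View pics/w4.png

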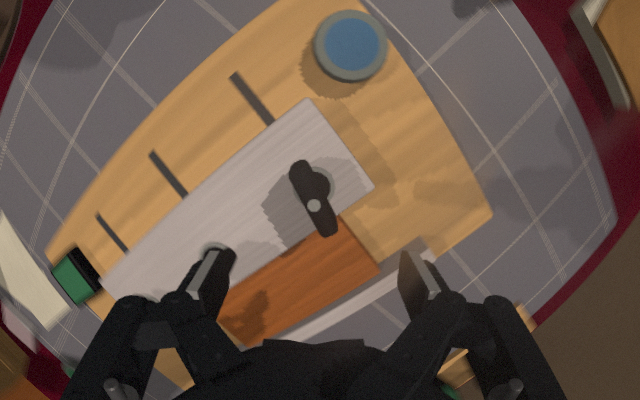

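The left knob's hub dot is at (314,205) and its bar runs from (300,166) to (327,232). The middle knob is behind the finger, and the blank is still snug.

```bash
python3 - <<'E'
from h import *
d=dict(np.load('pics/w4.npz'))
C,A,B=wz(d,[(314,205),(299,167),(327,232)],.104); print(C,(A+B)/2,np.linalg.norm(B-A),np.degrees(np.arctan2(*(B-A)[::-1])))
E
```

```text
[619.98334788 188.62948853] [617.25674483 190.78245537] 55.963212839178915 -22.40175884660975
```

step_arm([
  [[0, 0, -0.3], [0, 0, 0.02], 1],
  [[0, 0, -0.3], [0, 0, 0.02], 1],
  [[0, 0, -0.3], [0, 0, 0.02], 1],
  [[0, 0, -0.3], [0, 0, 0.02], 1],
])

```text
time: 12.6
eef_pos: [0.6193, 0.1879, 0.1732]
tool_rot: [[-0.95, 0.311, -0.0], [0.311, 0.95, -0.0], [0.0, -0.0, -1.0]]
contact_force: [-0.5, -0.5, -0.1]
finger_gap: 1.001
grip_force: 0.0
```

```bash
python3 - <<'E'
from h import *
from rig import state,optics
plan(state(),(.6185,.189,.073),162.7)
E
```

```text
turn [-0.0001 -0.0002 -0.009 ] shift [0.0028 0.0021 0.2504] mm [  1.1   0.8 100.2]
```

step_arm([
  [[0, 0, 0.01], [0, 0.002, 0.14], 1],
  [[0, 0, 0.01], [0, 0.002, 0.22], 1],
  [[0, 0, 0.01], [0, 0.002, 0.25], 1],
  [[0, 0, 0.01], [0, 0.002, 0.25], 1],
])

```text
time: 13.1
eef_pos: [0.6197, 0.1887, 0.0731]
tool_rot: [[-0.946, 0.324, -0.001], [0.324, 0.946, -0.0], [0.001, -0.0, -1.0]]
contact_force: [0.6, 0.3, 0.9]
finger_gap: 1.003
grip_force: 0.0
```

step_arm([
  [[0, 0, 0], [0, 0, 0], -1],
  [[0, 0, 0], [0, 0, 0], -1],
  [[0, 0, 0], [0, 0, 0], -1],
  [[0, 0, 0], [0, 0, 0], -1],
  [[0, 0, 0], [0, 0, 0], -1],
])

```text
time: 13.72
eef_pos: [0.6198, 0.1885, 0.0739]
tool_rot: [[-0.947, 0.322, 0.0], [0.322, 0.947, -0.0], [-0.0, -0.0, -1.0]]
contact_force: [-1.6, -3.3, 7.8]
finger_gap: 0.177
grip_force: 58.4
```

```bash
python3 st.py
```

```text
13.725 [0.6198 0.1885 0.0739] yaw 161.1868108688027 [-1.6 -3.3  7.8] [-0.45  0.29  0.02] 0.17727908910787865 58.38139235973358 -56.922357833760046
```

Now I'll turn the left knob 161° → about 79°.

step_arm([
  [[0, 0, 0.1], [0, 0, 0], -1],
  [[0, 0, 0.2], [0, 0, 0], -1],
  [[0, 0, 0.3], [0, 0, 0], -1],
  [[0, 0, 0.4], [0, 0, 0], -1],
  [[0, 0, 0.5], [0, 0, 0], -1],
])

```text
time: 14.35
eef_pos: [0.6196, 0.1883, 0.0739]
tool_rot: [[-0.437, 0.9, -0.0], [0.9, 0.437, -0.001], [-0.0, -0.0, -1.0]]
contact_force: [-3.3, -5.6, 8.9]
finger_gap: 0.176
grip_force: 58.7
```

step_arm([
  [[0, 0, 0.1], [0, 0, 0], -1],
  [[0, 0, 0.2], [0, 0, 0], -1],
  [[0, 0, 0.3], [0, 0, 0], -1],
  [[0, 0, 0.36], [0, 0, 0], -1],
  [[0, 0, 0.36], [0, 0, 0], -1],
])

```text
time: 14.98
eef_pos: [0.6194, 0.1882, 0.0739]
tool_rot: [[0.11, 0.994, -0.001], [0.994, -0.11, -0.001], [-0.001, -0.0, -1.0]]
contact_force: [-4.2, -6.1, 10.3]
finger_gap: 0.178
grip_force: 58.8
```

```bash
python3 st.py
```

```text
14.975 [0.6194 0.1882 0.0739] yaw 83.69324665196403 [-4.2 -6.1 10.3] [-0.93  0.63 -0.11] 0.17846433070287562 58.8022381067276 20.572872478370762
```

step_arm([
  [[0, 0, 0.03], [0, 0, 0], -1],
  [[0, 0, 0.05], [0, 0, 0], -1],
  [[0, 0, 0.05], [0, 0, 0], -1],
])

```text
time: 15.35
eef_pos: [0.6194, 0.1882, 0.0739]
tool_rot: [[0.185, 0.983, -0.0], [0.983, -0.185, -0.001], [-0.001, -0.0, -1.0]]
contact_force: [-4.1, -5.4, 10.8]
finger_gap: 0.177
grip_force: 66.9
```

```bash
python3 st.py
```

```text
15.35 [0.6194 0.1882 0.0739] yaw 79.34827655953251 [-4.1 -5.4 10.8] [-0.92  0.75  1.48] 0.177445866817569 66.91902995109558 24.955429424257595
```

The torque is up to 1.5 N m, so the knob is at its stop. I'll release it and go to the right knob.

step_arm([
  [[0, 0, -0.02], [0, 0, 0], 1],
  [[0, 0, -0.02], [0, 0, 0], 1],
  [[0, 0, -0.02], [0, 0, 0], 1],
  [[0, 0, -0.02], [0, 0, -0.1], 1],
  [[0, 0, -0.02], [0, 0, -0.25], 1],
])

```text
time: 15.98
eef_pos: [0.6185, 0.1885, 0.1727]
tool_rot: [[0.155, 0.988, -0.004], [0.988, -0.155, -0.001], [-0.001, -0.003, -1.0]]
contact_force: [0.9, 0.8, 0.9]
finger_gap: 0.999
grip_force: 0.0
```

```bash
python3 - <<'E'
from h import *
from rig import state,optics
plan(state(),(.5845,-.0595,.175),132.5)
E
```

```text
turn [-2.500e-03 -1.000e-04 -5.715e-01] shift [-0.6256  0.0122 -0.0049] mm [-250.2    4.9   -2. ]
```

step_arm([
  [[0, 0, -0.57], [-0.625, 0.012, -0.005], 1],
  [[0, 0, -0.57], [-0.625, 0.012, -0.005], 1],
  [[0, 0, -0.57], [-0.625, 0.012, -0.005], 1],
  [[0, 0, -0.57], [-0.625, 0.012, -0.005], 1],
  [[0, 0, -0.57], [-0.625, 0.012, -0.005], 1],
])

```text
time: 16.6
eef_pos: [0.5852, -0.0618, 0.1754]
tool_rot: [[-0.662, 0.75, 0.0], [0.75, 0.662, -0.0], [-0.0, -0.0, -1.0]]
contact_force: [-0.7, 0.6, -0.5]
finger_gap: 1.003
grip_force: 0.0
```

```bash
python3 - <<'E'
from h import *
from rig import state,optics
plan(state(),(.5845,-.0595,.073),132.5)
d=optics.get_image('wrist'); np.savez('pics/w5.npz',**d); cv2.imwrite('pics/w5.png',d['image'][:,:,::-1])
E
```

```text
turn [-0.0001  0.0001 -0.0121] shift [0.0055 0.0026 0.2559] mm [  2.2   1.  102.4]
```

View pics/w5.png

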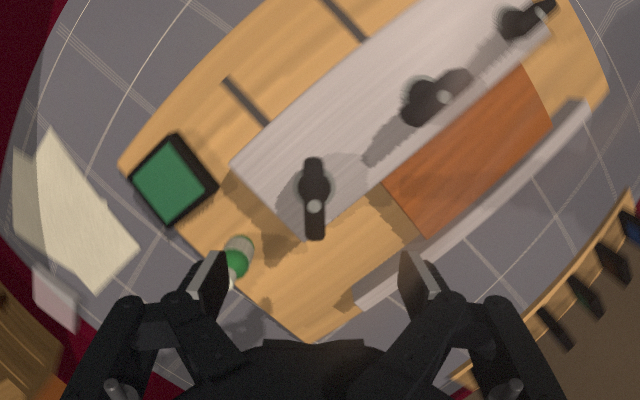

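The left and middle bars lie along the jaw. The right hub is at (314,206) with its bar aligned to the tool, and the dropper cap is at about (237,262). I'll check the dropper clearance before descending.

```bash
python3 - <<'E'
from h import *
d=dict(np.load('pics/w5.npz')); print(wz(d,[(237,262),(314,206)],.1), wz(d,[(237,262)],.08))
t=dict(np.load('pics/top0.npz')); print(onz(t,[(374.5,203)],.085)*1000)
T=np.array([.5845,-.0595])*1000; y=np.array([.737,.676]); x=np.array([-.676,.737])
D=onz(t,[(374.5,203)],.085)[0]*1000-T; print('dropper rel tool x,y',D@x,D@y)
E
```

```text
[[ 571.29232819 -141.1134919 ]
 [ 586.23628194  -61.59640071]] [[ 574.80657641 -153.85090897]]
[[ 567.65596588 -168.77526177]]
dropper rel tool x,y -69.14930085797727 -86.28413010752223
```

step_arm([
  [[0, 0, 0], [0.003, 0.001, 0.14], 1],
  [[0, 0, 0], [0.003, 0.001, 0.22], 1],
  [[0, 0, 0], [0.003, 0.001, 0.255], 1],
  [[0, 0, 0], [0.003, 0.001, 0.255], 1],
])

```text
time: 17.15
eef_pos: [0.5851, -0.0575, 0.0729]
tool_rot: [[-0.659, 0.752, -0.001], [0.752, 0.659, 0.0], [0.001, -0.001, -1.0]]
contact_force: [1.1, -0.3, -0.1]
finger_gap: 1.003
grip_force: 0.0
```

step_arm([
  [[0, 0, 0], [0, 0, 0], -1],
  [[0, 0, 0], [0, 0, 0], -1],
  [[0, 0, 0], [0, 0, 0], -1],
  [[0, 0, 0], [0, 0, 0], -1],
  [[0, 0, 0], [0, 0, 0], -1],
])

```text
time: 17.77
eef_pos: [0.5847, -0.0584, 0.074]
tool_rot: [[-0.659, 0.752, -0.001], [0.752, 0.659, -0.001], [0.0, -0.001, -1.0]]
contact_force: [-7.4, -5.6, 13.5]
finger_gap: 0.174
grip_force: 58.6
```

step_arm([
  [[0, 0, 0.1], [0, 0, 0], -1],
  [[0, 0, 0.2], [0, 0, 0], -1],
  [[0, 0, 0.3], [0, 0, 0], -1],
  [[0, 0, 0.4], [0, 0, 0], -1],
  [[0, 0, 0.5], [0, 0, 0], -1],
])

```text
time: 18.4
eef_pos: [0.5852, -0.0583, 0.074]
tool_rot: [[0.071, 0.997, 0.0], [0.997, -0.071, -0.001], [-0.001, 0.0, -1.0]]
contact_force: [-4.4, -4.7, 10.8]
finger_gap: 0.173
grip_force: 58.4
```

```bash
python3 st.py
```

```text
18.4 [ 0.5852 -0.0583  0.074 ] yaw 85.9464165659465 [-4.4 -4.7 10.8] [-0.81  0.67  0.11] 0.17306347216201454 58.3760941028595 -4.5320206505896135
```

step_arm([
  [[0, 0, 0.03], [0, 0, 0], -1],
  [[0, 0, 0.06], [0, 0, 0], -1],
  [[0, 0, 0.075], [0, 0, 0], -1],
  [[0, 0, 0.075], [0, 0, 0], -1],
])

```text
time: 18.9
eef_pos: [0.5852, -0.0583, 0.074]
tool_rot: [[0.181, 0.983, 0.0], [0.983, -0.181, -0.001], [-0.001, 0.0, -1.0]]
contact_force: [-4.1, -4.6, 11.7]
finger_gap: 0.173
grip_force: 65.0
```

```bash
python3 st.py
```

```text
18.9 [ 0.5852 -0.0583  0.074 ] yaw 79.56203904867742 [-4.1 -4.6 11.7] [-0.87  0.61  1.46] 0.17341035914129285 64.95325326919556 1.893303281997573
```

This knob is at its stop too. I'll release it, rise, back away and check.

step_arm([
  [[0, 0, -0.02], [0, 0, 0], 1],
  [[0, 0, -0.02], [0, 0, 0], 1],
  [[0, 0, -0.02], [0, 0, 0], 1],
  [[0, 0, -0.02], [0, 0, -0.1], 1],
  [[0, 0, -0.02], [0, 0, -0.25], 1],
])

```text
time: 19.52
eef_pos: [0.584, -0.0576, 0.1729]
tool_rot: [[0.152, 0.988, -0.004], [0.988, -0.152, 0.001], [0.0, -0.004, -1.0]]
contact_force: [1.9, -0.7, 0.1]
finger_gap: 1.0
grip_force: 0.0
```

step_arm([
  [[0, 0, 0], [-0.5, -0.05, -0.2], 1],
  [[0, 0, 0], [-0.5, -0.05, -0.2], 1],
  [[0, 0, 0], [-0.5, -0.05, -0.2], 1],
  [[0, 0, 0], [-0.5, -0.05, -0.2], 1],
  [[0, 0, 0], [-0.5, -0.05, -0.2], 1],
])

```text
time: 20.15
eef_pos: [0.535, -0.2545, 0.2541]
tool_rot: [[0.155, 0.988, 0.001], [0.988, -0.155, -0.001], [-0.001, 0.002, -1.0]]
contact_force: [0.2, 0.4, -0.9]
finger_gap: 1.002
grip_force: 0.0
```

```bash
sed -i "s#pics/t.png#pics/tfinal_full.png#" m.py; python3 m.py; python3 - <<'E'
from h import *
from rig import state,optics
s=state(); print(s['eef_pos'],s['contact_force'])
a=optics.get_image('top')['image'][150:256,225:395,::-1]; b=optics.get_image('scene')['image'][175:290,230:445,::-1]
out=np.zeros((600,800,3),np.uint8); out[:300,:480]=cv2.resize(a,(480,300),interpolation=cv2.INTER_CUBIC); out[300:,:560]=cv2.resize(b,(560,300),interpolation=cv2.INTER_CUBIC)
cv2.imwrite('pics/final.png',out)
E
```

```text
20.15 [ 0.53496049 -0.25451807  0.25409093] [ 0.19936141  0.36137173 -0.85166016]
blank in jig ((198.262451171875, 22.481346130371094), (82.76309967041016, 197.06719970703125), 0.10245370119810104) [156.88777 -76.0394 ] [239.73036 121.08298]
-150 [237.7 257.2] 148.6
-120 [238.7 258.8] 150.1
-90 [237.1 259.8] 150.5
-60 [242.3 257.9] 149.1
-30 [240.4 259.5] 150.4
0 [241.4 258.5] 148.4
30 [243.  259.9] 149.7
60 [240.8 260.2] 147.5
90 [242.3 259.7] 149.0
120 [238.8 259.2] 150.2
150 [237.7 257.3] 148.0
[ 0.5349512  -0.25312792  0.25339386] [-0.24169614  0.58911305 -0.57803421]
```

View pics/final.png

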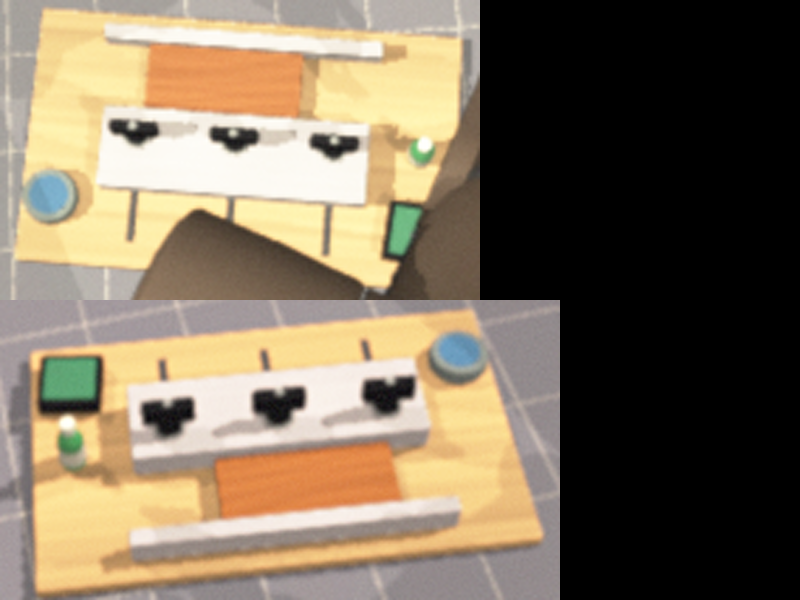

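All three bars lie along the jaw, the blank is still snug and square, and the bystanders are where they started. The jaw face measures the same as it did before the knobs were tightened. I'm handing in.

```bash
python3 -c "
from rig import ticket; print(ticket.job_done())"
```

```text
the job is handed in; nothing more can be done
None
```

I handed the job in at about 20 s on the robot's clock, but the hand-in gave no verdict: the blank is square and snug between jaw and fence, all three knobs were turned to their end stops (middle first, then left, then right), and the last camera views show nothing else on the jig disturbed.

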